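# Clamp a specimen disc in the screw press

### The arm

A 6-joint arm with a two-finger parallel gripper is mounted at the origin on a cart in front of the work surface, level with it; the furniture and walls round the work are solid. World frame = base frame: x ahead of the robot, y to its left, z up, the work surface at z = 0. Lengths are in m, angles in rad, forces in N, time in s.
With the tool pointing down it reaches from about 0.25 to 0.775 m from the base axis. Payload 4 kg.
Tool frame: the origin (TCP) lies midway between the tips of the shut fingers; the grasp point (between the pads) lies 19 mm behind it; z points along the fingers, y is the line along which they close (so a half turn about z gives the same grasp; the last joint's range is limited). The gripper opens to 85 mm and grips with 20 to 120 N. Pads are 22 mm wide; open, the fingers measure 114 mm over their backs; the gripper's body (76 mm by 85 mm) begins 54 mm behind the grasp point. The pads swing forward as they close: fully open they stand 13 mm farther back than shut.
Start: joints at [-1.452, 0.087, 1.371, -0, 1.684, -0.103], TCP at [0.121, -0.537, 0.231] pointing down, gripper open.
Joint ranges: [-3.1, 3.1], [-0.76, 2.03], [0.27, 2.55], [-1.08, 4.22], [0.17, 2.65], [-2.57, 2.57]. Speed limits (rad/s): [2.79, 2.79, 3.14, 3.14, 3.14, 3.14].

### API

Orientations are given as a unit quaternion [x, y, z, w].
In Python, from rig import manip gives the robot as it stands. The module is installed in compiled form; this text tells all that it offers. Calls block until the motion is done:
- manip.move_pose(position, orientation): joint-space move of the TCP to a pose.
- manip.move_l(position, orientation=None, rate=0.15, stop_force=None): straight line of the TCP; orientation=None keeps the orientation; rate is the mean speed in m/s. With stop_force (N) it stops when the force on the tool has changed by that much, and returns True; else False.
- manip.move_j(angles): joint-space move.
- manip.ungrasp() and manip.gripper_close(grip_force=None): open the fingers fully, or close them until they stop; grip_force is the grip in N (None keeps the last).
- manip.hold(seconds).
- manip.ik(position, orientation): joint angles nearest the present ones, or None.
- manip.state(): the state.
- manip.get_image(name): name is "scene" or "top" or "wrist"; returns the picture (420x560x3 uint8, red, green, blue); there is no depth.
- manip.get_calibration(name): a dict with "camera_matrix" (3x3 intrinsics, pixels), "rvec" (rotation vector, rad) and "tvec" (3), from world to camera coordinates, as OpenCV has them. Camera axes: x right, y down, z forward; pixel columns grow to the right and rows downward; lengths in m; the calibration is good to about 2 mm. A picture is of the moment at which its call begins: read the wrist's pose just before it. get_calibration takes no time and is no camera call; for the wrist camera it gives the pose at the moment of the call.
A pose or a line that the arm cannot do raises manip.MotionError and nothing moves.
- manip.sign_off(): hands the job in; it is judged then, once.
Trained networks look in the newest picture that a camera, given by its name, has taken for a name from the list of things; names that differ only in an ending like _2 or _b are one class to them, and where a whole thing is asked for, a point or a joint stands for the part that bears it (a point fixed in the world has none). Each returns a list of dicts, best first, with "p" (0 to 1); they miss things now and then, are a little off and sometimes report something else, mostly with a low value. They report only what shows in the picture. A call takes as long as a camera call. They do not tell look-alikes from the thing itself.
- manip.recognise(target, camera): "bbox" ([left, top, width, height] in pixels, round what is visible of it).
The state is a dict: "time": time; "joint_pos": joint angles; "qd": joint speeds; "joint_torque": joint torques, N m; "tool_pos": TCP position; "tool_rot": TCP orientation; "wrist_force": force on the tool from outside, world axes, zero at the start; "ft_torque": the same for the moment, N m; "opening": opening from 0.0 (shut) to 1.0 (fully open); "grip_force": force on a finger pad.
Only numpy, scipy, OpenCV 4.12 (cv2) and the standard library are available. Lean on these libraries where they do the work, as an engineer would, in place of code of your own. Each camera call takes 0.05 s, during which the arm holds its last target. There are 200 camera calls.

### The job

Clamp the specimen disc in the small screw press: with the fingertips push the press's loading slide by its upturned end plate fully home under the spindle, then push the hand wheel round clockwise (seen from above) by its upright handle through exactly one turn, so that the handle comes back to where it started and the sprung foot bears on the disc. Only push, gently: do not pinch or grip the end plate or the handle, do not touch the disc itself, and leave the other things on the bench where they are.

Things in the scene. Friction and masses are not known exactly. Their poses are not given: they have to be found in the camera images.
- press: small grey two-pillar bench screw press, bolted down, 185 x 136 mm, 195 mm high over the wheel handle. Origin on the worktop under the spindle axis; its x axis points the way the loading slide goes in, z up. Base plate from x = -125 to +60 mm, pillars at y = +-54 mm, crosshead 98 to 122 mm high, hand wheel above it. The press stands in a different place and at a different yaw in each episode
- press_slide (a joint): steel loading slide, 60 mm wide, in guides on the press base: 0 = fully out (where it starts), 0.065 m = home against its stop. Sliding friction about 2 N, it stays where it is left
- push_face (a point): middle of the outer face of the slide's upturned end plate, 46 mm above the worktop; moves with the slide. The plate is 8 mm thick, 60 mm wide and reaches from 8 to 62 mm above the worktop; push it along the press's +x axis. It lies 200 mm from the spindle axis with the slide out, 135 mm with the slide home
- press_wheel (a joint): angle of the dark grey steel hand wheel on top of the press, rad; grows as the wheel turns clockwise seen from above; starts anywhere between -0.5 and 0.5, one full turn adds 6.283. Friction about 0.1 N m (2 N at the handle), it stays where it is left. One turn lowers spindle and foot by 8 mm
- wheel_axis (a point): point on the wheel's upright axis at the top of its rim, 151 mm above the worktop. Rim 116 mm across outside, 12 mm thick, four spokes; hub 32 mm across, no higher than 152 mm, the spindle in it up to 159 mm
- wheel_handle: black upright handle standing on the wheel's rim; origin at the centre of its foot, 150 mm above the worktop, on a circle of 52 mm radius about the wheel axis; goes round with the wheel and also spins freely on its own upright pin. The handle is round, up to 18 mm thick, from 150 to 192 mm high, and the space round it above the rim is free
- disc: grey specimen disc, 40 mm across, 9 mm thick, lying loose in a 4 mm deep pocket of the slide (pocket centre 65 mm out from the spindle axis at the start); origin at the centre of its underside, z up
- press_foot: round steel foot, 34 mm across, hung on a spring (1500 N/m) under the spindle; origin at the centre of its underside, 5 mm above the top of the disc at wheel angle 0, 3 mm of spring compression (about 4.5 N) after one turn
- brass_bush: loose turned brass bush, 30 mm across, 26 mm high, standing near the press; leave it alone. Origin at the centre of its underside
- sample_cup: loose light grey plastic sample cup, 37 mm across, 26 mm high, standing near the press; leave it alone. Origin at the centre of its underside
- weight: loose steel calibration weight with a knob, 29 mm across, 48 mm high, standing near the press; leave it alone. Origin at the centre of its underside
- ring_gauge: loose knurled steel ring gauge, 40 mm across, 14 mm high, near the press; leave it alone. Origin at the centre of its underside
Mind the look-alikes: they are no part of the job. What is meant by the disc is not blue or orange, and is the larger of those in its own colour.

How it is judged:
On the way, in this order (a step that is already met when the one before it is completed fails the run):
1. the loading slide is fully home while the wheel is still where it started (value of joint press_slide above 0.0625 m and distance of wheel_handle from where it was at the start of the episode below 0.015 m), for 0.2 s.
2. the wheel is more than half way round, clockwise, with the slide home (value of joint press_wheel above 3.7 rad and value of joint press_slide above 0.0625 m), for 0.05 s.
At the end, for the whole second after the job is handed in: the slide is home (within 2.5 mm of its stop), the wheel has made exactly one clockwise turn and rests with its handle within 13 mm (14 degrees) of where it started, and the disc lies flat in its pocket, centred within 5 mm under the foot, which bears on it with more than 1.5 N (value of joint press_slide above 0.0625 m and distance of wheel_handle from where it was at the start of the episode below 0.013 m and value of joint press_wheel between 5.4 and 7.2 rad and velocity of joint press_wheel between -0.05 and 0.05 rad/s and horizontal distance between disc and press_foot below 0.005 m and angle between disc's own z axis and vertical below 0.05 rad and contact force between press_foot and disc above 1.5 N and linear speed of disc below 0.01 m/s); the robot touches nothing.
It fails at once if the handle or the end plate is pinched or shoved hard (more than 30 N on the handle or 35 N on the plate) (contact force between the fingers and wheel_handle above 30 N or contact force between the fingers and press_slide above 35 N).
It fails at once if the robot touches the specimen disc (contact force between any of the fingers, the arm and disc above 0.3 N).
It fails at once if the disc is lifted out of its pocket (z of disc in the frame of press above 0.027 m).
It fails at once if the disc is crushed (more than 9 N under the foot) (contact force between press_foot and disc above 9 N).
It fails at once if a bystander is moved by more than 10 mm (distance of any of brass_bush, sample_cup, weight, ring_gauge from where it was at the start of the episode above 0.01 m).
It also fails if it takes over 66 s, if anything falls off the work surface, if the arm or the gripper's body presses on something with over 40 N, if the wrist force passes 120 N, or if a joint passes its speed limit or range.

## Working session

There is one attempt and no reset: what is moved stays moved. The work goes in short steps, each a Python script; the robot and the scene stay as the last script left them, time stands still between calls to the robot, and variables do not carry over. Pictures are saved under pics/ and viewed, at most 10 in all, crops included, and the job is handed in when it is done.

```bash
mkdir -p pics; ls
cat > h.py <<'E'
from rig import manip
import numpy as np, cv2
def cal(c):
    d=manip.get_calibration(c); K=np.array(d["camera_matrix"],float); R=cv2.Rodrigues(np.array(d["rvec"],float))[0]; t=np.array(d["tvec"],float).ravel()
    return K,R,t
def ray(c,u,v,z,k=None):
    K,R,t=k or cal(c); o=-R.T@t; d=R.T@np.linalg.solve(K,[u,v,1.]); return o+d*(z-o[2])/d[2]
def proj(c,p,k=None):
    K,R,t=k or cal(c); q=K@(R@np.asarray(p,float)+t); return q[:2]/q[2]
def save(c,f):
    im=manip.get_image(c); cv2.imwrite("pics/"+f,im[:,:,::-1]); return im
E
python3 - <<'E'
from h import *
a=save("top","top.png"); b=save("scene","scene.png")
cv2.imwrite("pics/both.png",cv2.resize(np.hstack([a,b])[:,:,::-1],(800,300)))
for c in("top","scene"):
  K,R,t=cal(c); print(c,-R.T@t,K[0,0])
  for n in ["press","press_slide","press_wheel","wheel_handle","disc","brass_bush","sample_cup","weight","ring_gauge"]:
    print(n,[(np.round(r["bbox"]).tolist(),round(r["p"],2)) for r in manip.recognise(n,c)][:4])
print(manip.state()["time"],manip.state()["tool_rot"])
E
```

```text
pics
top [ 0.35160562 -0.20691339  1.04890633] 474.5135247515707
press [([203.0, 170.0, 124.0, 77.0], 0.66)]
press_slide [([204.0, 191.0, 75.0, 37.0], 0.97)]
press_wheel [([268.0, 174.0, 59.0, 59.0], 0.62)]
wheel_handle [([205.0, 190.0, 76.0, 37.0], 0.51), ([267.0, 186.0, 11.0, 14.0], 0.47)]
disc [([258.0, 205.0, 10.0, 19.0], 0.74), ([347.0, 231.0, 17.0, 22.0], 0.62), ([216.0, 258.0, 17.0, 14.0], 0.47)]
brass_bush [([389.0, 170.0, 18.0, 19.0], 0.65), ([313.0, 281.0, 14.0, 13.0], 0.5), ([219.0, 137.0, 10.0, 13.0], 0.39)]
sample_cup [([345.0, 281.0, 21.0, 11.0], 0.75)]
weight []
ring_gauge [([388.0, 170.0, 19.0, 16.0], 0.5)]
scene [0.05074151 0.37005729 0.63332713] 479.9530698391383
press [([204.0, 176.0, 118.0, 140.0], 0.79)]
press_slide [([204.0, 244.0, 76.0, 69.0], 0.72), ([254.0, 180.0, 9.0, 24.0], 0.31)]
press_wheel [([250.0, 173.0, 60.0, 35.0], 0.95), ([255.0, 180.0, 10.0, 24.0], 0.58), ([271.0, 229.0, 18.0, 11.0], 0.45)]
wheel_handle [([254.0, 178.0, 11.0, 24.0], 0.75)]
disc [([250.0, 253.0, 21.0, 14.0], 0.76), ([323.0, 217.0, 20.0, 14.0], 0.75), ([281.0, 313.0, 18.0, 16.0], 0.7), ([192.0, 244.0, 17.0, 13.0], 0.55)]
brass_bush [([353.0, 247.0, 13.0, 22.0], 0.81)]
sample_cup [([369.0, 228.0, 16.0, 17.0], 0.49)]
weight [([154.0, 249.0, 18.0, 29.0], 0.9)]
ring_gauge []
1.0 [ 9.93857484e-01  1.10667516e-01 -1.05709793e-05  5.64255765e-05]
```

View pics/top.png

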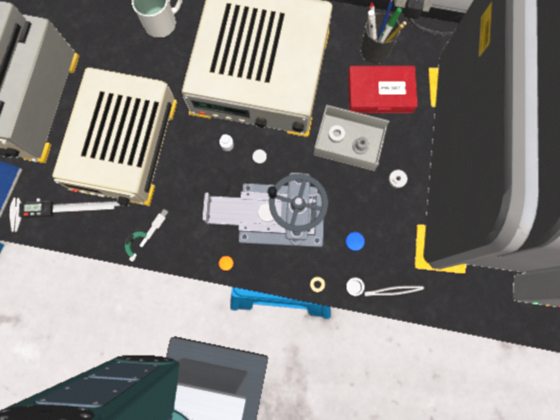

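View pics/scene.png

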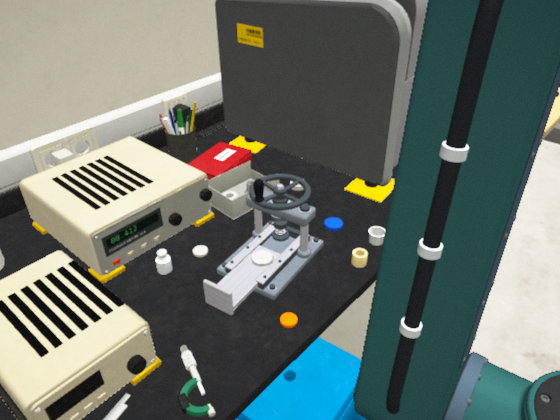

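The top view shows the press with its wheel centred near (298,203), the handle near (272,193) and the end plate at the left edge, x≈205. The candidate discs in the top view are:
- **Slide pocket (268,212):** grey and the larger one.
- **Beside the press (259,156):** small grey.
- **Blue:** (355,241).
- **Orange:** (226,263).

The one in the pocket fits the description. I'll enlarge it to confirm and to get the key points of the press.

Run:
```python
from h import *
a=cv2.imread("pics/top.png")[140:280,190:340]; b=cv2.imread("pics/scene.png")[165:325,190:340]
a=cv2.resize(a,None,fx=2.6,fy=2.6,interpolation=3); b=cv2.resize(b,None,fx=2.6,fy=2.6,interpolation=3)
cv2.imwrite("pics/crop.png",np.hstack([cv2.copyMakeBorder(a,0,b.shape[0]-a.shape[0],0,0,0),b]))
for n,u,v,z in [("axis",299,202.5,.145),("handletop",271.5,191,.19),("plateL",203,194,.062),("plateL2",206,223,.062),("disc",267,212,.03),("small",259,156,.005),("weight",226,142,.03),("ringg",398,178,.01),("cup",355,287,.02),("bush",318,284,.02),("c",0,0,0),("c",559,0,0)]: print(n,ray("top",u,v,z).round(4))
```

```text
axis [ 0.5516 -0.1941  0.145 ]
handletop [ 0.5532 -0.1403  0.19  ]
plateL [0.5484 0.0118 0.062 ]
plateL2 [ 0.4884 -0.0088  0.062 ]
disc [ 0.5425 -0.1277  0.03  ]
small [ 0.6722 -0.0812  0.005 ]
weight [ 0.6824 -0.0043  0.03  ]
ringg [ 0.681  -0.4016  0.01  ]
cup [ 0.4207 -0.3449  0.02  ]
bush [ 0.4116 -0.266   0.02  ]
c [0.9447 0.633  0.    ]
c [ 1.2163 -0.7294  0.    ]
```

View pics/crop.png

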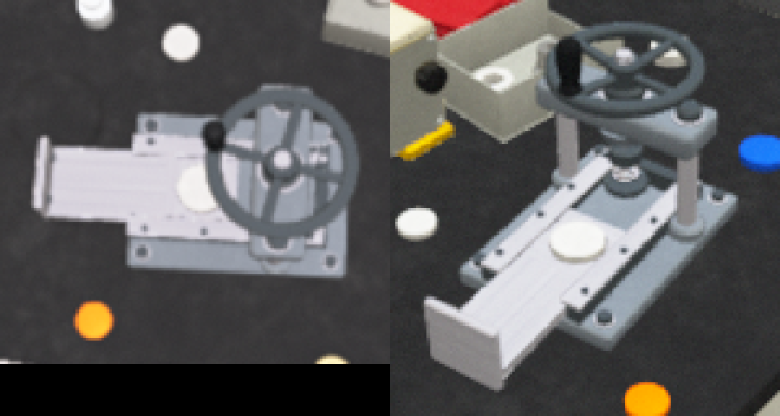

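The crop confirms the larger grey disc in the slide pocket (top image ≈ (268,212)). The small grey disc, blue disc and orange disc are off the press. Next I'll fit the press pose from key points in both views.

```bash
cat > fit.py <<'E'
from h import *
from scipy.optimize import least_squares
# press-frame pts (m), crop px
T=[((0,0,.145),(282.5,164)),((-.2,.03,.062),(37,138)),((-.2,-.03,.062),(34,210)),((-.125,-.068,.01),(128,267)),((-.125,.068,.01),(138,113)),((.06,-.068,.01),(345,276))]
S=[((0,0,.145),(625,69)),((-.2,.03,.062),(424,297)),((-.2,-.03,.062),(501,333)),((-.2,.03,.008),(430,352)),((-.2,-.03,.008),(503,388))]
pts=[("top",p,(190+u/2.6,140+v/2.6)) for p,(u,v) in T]+[("scene",p,(190+(u-390)/2.6,165+v/2.6)) for p,(u,v) in S]
k={c:cal(c) for c in("top","scene")}
def W(q,p): c,s=np.cos(q[2]),np.sin(q[2]); return [q[0]+c*p[0]-s*p[1],q[1]+s*p[0]+c*p[1],p[2]]
f=lambda q:np.concatenate([proj(c,W(q,p),k[c])-px for c,p,px in pts])
r=least_squares(f,[.55,-.194,-1.75],loss="soft_l1")
print(r.x.round(4),f(r.x).reshape(-1,2).round(1).tolist())
h=[("top",(.0,0,.19),(213,131)),("scene",0,(569,41)),("scene",1,(567,92))]
px=[("top",(190+213/2.6,140+131/2.6),.192),("scene",(190+(569-390)/2.6,165+41/2.6),.192),("scene",(190+(567-390)/2.6,165+91/2.6),.151)]
g=lambda a:np.concatenate([proj(c,W(r.x,(.052*np.cos(a[0]),.052*np.sin(a[0]),z)),k[c])-p for c,p,z in px])
ra=least_squares(g,[2.7]); print(ra.x,g(ra.x).round(1))
E
python3 fit.py
```

```text
[ 0.552  -0.1942 -1.4201] [[0.4, -0.7], [0.8, -0.2], [-0.3, -0.3], [0.2, 0.5], [0.3, -0.0], [0.7, 0.8], [-0.1, -1.5], [-0.0, 0.6], [-1.7, 0.1], [0.8, 1.8], [-0.3, 1.5]]
[2.93326513] [ 0.8 -0.3  0.4 -1.6  2.  -1.4]
```

```bash
cat >> h.py <<'E'
P=np.array([.552,-.194]); Y=-1.420; D=np.array([np.cos(Y),np.sin(Y)])
def quat(psi): return [float(np.cos(psi/2)),float(np.sin(psi/2)),0.,0.]
def along(x,z): return [*(P+x*D),z]
E
python3 - <<'E'
from h import *
for psi in np.arange(-3.6,3.7,.4):
  a=manip.ik(along(-.225,.25),quat(psi)); b=manip.ik([*P,.168],quat(psi))
  print(round(psi,2),None if a is None else np.round(a,2).tolist(),None if b is None else np.round(b,2).tolist())
for psi in (Y,Y+np.pi): print(manip.ik(along(-.225,.038),quat(psi)))
print(manip.state()["time"])
E
```

```text
-3.6 [-0.05, 0.02, 1.41, -0.0, 1.72, -1.17] [-0.43, 0.19, 1.39, -0.0, 1.57, -1.55]
-3.2 [-0.05, 0.02, 1.41, -0.0, 1.72, -1.57] [-0.43, 0.19, 1.39, -0.0, 1.57, -1.95]
-2.8 [-0.05, 0.02, 1.41, -0.0, 1.72, -1.97] [-0.43, 0.19, 1.39, -0.0, 1.57, -2.35]
-2.4 [-0.05, 0.02, 1.41, -0.0, 1.72, -2.37] None
-2.0 None None
-1.6 None None
-1.2 None [-0.43, 0.19, 1.39, -0.0, 1.57, 2.34]
-0.8 [-0.05, 0.02, 1.41, -0.0, 1.72, 2.32] [-0.43, 0.19, 1.39, -0.0, 1.57, 1.94]
-0.4 [-0.05, 0.02, 1.41, -0.0, 1.72, 1.92] [-0.43, 0.19, 1.39, -0.0, 1.57, 1.54]
-0.0 [-0.05, 0.02, 1.41, -0.0, 1.72, 1.52] [-0.43, 0.19, 1.39, -0.0, 1.57, 1.14]
0.4 [-0.05, 0.02, 1.41, -0.0, 1.72, 1.12] [-0.43, 0.19, 1.39, -0.0, 1.57, 0.74]
0.8 [-0.05, 0.02, 1.41, -0.0, 1.72, 0.72] [-0.43, 0.19, 1.39, -0.0, 1.57, 0.34]
1.2 [-0.05, 0.02, 1.41, -0.0, 1.72, 0.32] [-0.43, 0.19, 1.39, -0.0, 1.57, -0.06]
1.6 [-0.05, 0.02, 1.41, -0.0, 1.72, -0.08] [-0.43, 0.19, 1.39, -0.0, 1.57, -0.46]
2.0 [-0.05, 0.02, 1.41, -0.0, 1.72, -0.48] [-0.43, 0.19, 1.39, -0.0, 1.57, -0.86]
2.4 [-0.05, 0.02, 1.41, -0.0, 1.72, -0.88] [-0.43, 0.19, 1.39, -0.0, 1.57, -1.26]
2.8 [-0.05, 0.02, 1.41, -0.0, 1.72, -1.28] [-0.43, 0.19, 1.39, -0.0, 1.57, -1.66]
3.2 [-0.05, 0.02, 1.41, -0.0, 1.72, -1.68] [-0.43, 0.19, 1.39, -0.0, 1.57, -2.06]
3.6 [-0.05, 0.02, 1.41, -0.0, 1.72, -2.08] [-0.43, 0.19, 1.39, -0.0, 1.57, -2.46]
None
[-5.44374050e-02  1.40977660e-01  1.70859185e+00 -4.44089210e-16
  1.29202315e+00 -2.05233732e-01]
1.0
```

Run:
```python
from h import *
q=quat(Y+np.pi)
manip.gripper_close(30)
manip.move_l([.121,-.537,.32],rate=.25)
manip.move_pose(along(-.228,.30),q)
manip.move_l(along(-.228,.038),q,rate=.15)
s=manip.state(); print(s["time"],s["opening"],s["wrist_force"])
hit=manip.move_l(along(-.19,.038),q,rate=.02,stop_force=1.5)
s=manip.state(); x=(np.array(s["tool_pos"][:2])-P)@D; print(hit,x,s["wrist_force"],s["time"])
save("wrist","w1.png")
a=save("top","t1.png");b=save("scene","s1.png")
cv2.imwrite("pics/v1.png",np.hstack([cv2.resize(i[130:270,180:360],None,fx=2.2,fy=2.2) if k==0 else cv2.resize(i[150:290,180:360],None,fx=2.2,fy=2.2) for k,i in enumerate((a,b))])[:,:,::-1])
```

```text
6.6333 -0.0003711111471411996 [-0.30515879  0.25592382  0.39155656]
True -0.21318867870268374 [-0.00515978  0.75586909  0.8066553 ] 7.5667
```

View pics/v1.png

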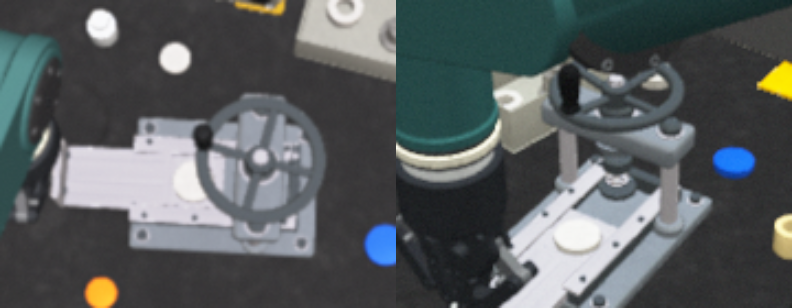

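The gripper is at the end plate (the slide starts about where predicted, contact at x≈-0.213). Now I'll push the slide home.

Run:
```python
from h import *
q=quat(Y+np.pi)
X=lambda:((np.array(manip.state()["tool_pos"][:2])-P)@D).round(4)
print(manip.move_l(along(-.158,.038),q,rate=.03,stop_force=12),X(),manip.state()["wrist_force"])
print(manip.move_l(along(-.138,.038),q,rate=.015,stop_force=8),X(),manip.state()["wrist_force"])
manip.hold(.3); print(X(),manip.state()["wrist_force"])
manip.move_l(along(-.18,.038),q,rate=.08)
manip.move_l(along(-.18,.25),q,rate=.25)
print(manip.state()["time"])
manip.move_l(along(-.25,.30),q,rate=.25)
a=save("top","t2.png");b=save("scene","s2.png");o=cv2.imread("pics/top.png")[:,:,::-1]
for c in("top","scene"):
  for n in("press_slide","wheel_handle"): print(c,n,[(r["bbox"],round(r["p"],2)) for r in manip.recognise(n,c)][:2])
print(manip.state()["time"])
cv2.imwrite("pics/v2.png",np.hstack([cv2.resize(i[y:y+140,190:350],None,fx=2.4,fy=2.4) for i,y in ((a,140),(b,165))])[:,:,::-1])
```

```text
False -0.158 [-0.7443464   0.36693133 -0.78158905]
True -0.1491 [ 1.0206998  -0.21975588  0.45344433]
-0.1502 [ 0.09484207  0.15022257 -0.42941038]
12.325
top press_slide [([235.7, 191.4, 47.9, 35.3], 0.87)]
top wheel_handle []
scene press_slide [([228.3, 234.4, 66.9, 55.9], 0.61)]
scene wheel_handle [([253.6, 181.7, 10.7, 19.1], 0.76)]
13.1167
```

View pics/v2.png

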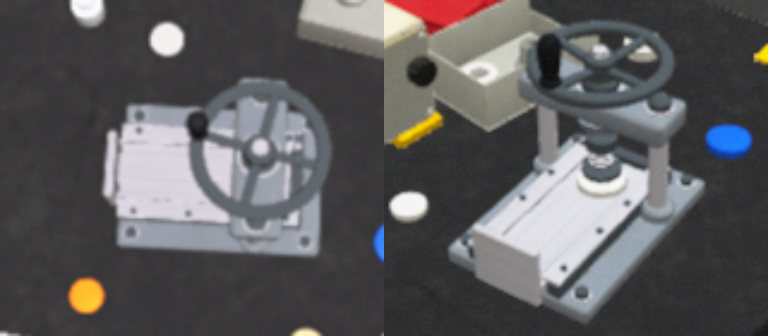

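The slide is home with the disc under the foot. The handle hasn't moved: it's still near (272,191) in the top view. Next is the wheel, pushed in two arcs because the last joint's range is limited.

```bash
cat >> h.py <<'E'
TH=1.52; PHI=.41; Z=.168; R0=.052
def wp(th,off,z=Z): return [P[0]+R0*np.cos(th),P[1]+R0*np.sin(th),z],quat(min(th-PHI/2-np.pi/2+off,3.4))
def arc(a,b,off,rate=.04,sf=12):
    m=0
    for th in np.linspace(a,b,int(np.ceil(abs(b-a)/.16))+1)[1:]:
        p,q=wp(th,off)
        if manip.move_l(p,q,rate=rate,stop_force=sf): print("STOP",th,manip.state()["wrist_force"]); return False
        m=max(m,np.linalg.norm(manip.state()["wrist_force"]))
    print("arc ok, max force",round(m,2),"t",manip.state()["time"]); return True
E
python3 - <<'E'
from h import *
for th in np.linspace(TH+.75,-2.4,12): 
  if manip.ik(*wp(th,np.pi)) is None: print("bad",th)
for th in np.linspace(-2.4,-4.4,8): 
  if manip.ik(*wp(th,2*np.pi)) is None: print("bad2",th)
manip.move_pose(*wp(TH+.75,np.pi,.26))
manip.move_l(*wp(TH+.75,np.pi),rate=.1)
print(manip.state()["time"])
# slow contact search
p,q=wp(TH+.30,np.pi)
h=manip.move_l(p,q,rate=.02,stop_force=1.8)
s=manip.state(); d=np.array(s["tool_pos"][:2])-P; print(h,np.arctan2(d[1],d[0])-TH,np.hypot(*d),s["wrist_force"],s["time"])
arc(np.arctan2(d[1],d[0]),.9,np.pi)
b=save("scene","s3.png");a=save("top","t3.png")
cv2.imwrite("pics/v3.png",np.hstack([cv2.resize(i[y:y+140,190:350],None,fx=2.4,fy=2.4) for i,y in ((a,140),(b,140))])[:,:,::-1])
E
```

```text
15.975
True 0.35448715088117755 0.05184966460711259 [-0.08123779  0.61704354 -0.21501337] 16.9333
arc ok, max force 1.24 t 19.275
```

View pics/v3.png

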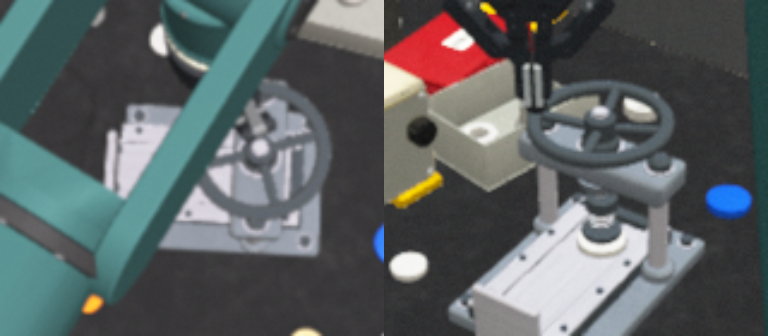

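The spoke pattern has turned from v2, so the wheel is following. The finger is at the handle and force is about 1 N. I'll continue to the hand-over point, re-engage and stop a little short of the full turn.

Run:
```python
from h import *
if arc(.9,-2.4,np.pi):
    manip.move_l(*wp(-2.05,np.pi),rate=.08)
    manip.move_l(*wp(-2.05,np.pi,.24),rate=.15)
    save("scene","s4.png"); print("t",manip.state()["time"])
    print([(r["bbox"],round(r["p"],2)) for r in manip.recognise("wheel_handle","scene")][:3])
    k=cal("scene")
    for h in (-2.4-.35,-2.4-.41): print(h,proj("scene",[P[0]+R0*np.cos(h),P[1]+R0*np.sin(h),.171],k))
    b=cv2.imread("pics/s4.png")[130:330,180:380]; cv2.imwrite("pics/v4.png",cv2.resize(b,None,fx=2.4,fy=2.4))
```

```text
arc ok, max force 1.45 t 26.725
t 27.9083
[([305.6, 173.1, 6.8, 20.3], 0.61), ([227.9, 234.8, 65.2, 56.0], 0.53)]
-2.75 [307.2314299  182.78188032]
-2.81 [306.70093499 183.64607793]
```

View pics/v4.png

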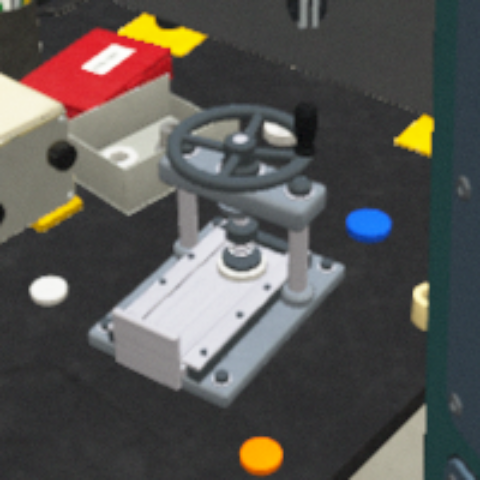

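The handle is at image (307.5,183), exactly where predicted. The slide is still home and the foot is just above the disc. Now the second arc.

Run:
```python
from h import *
o=2*np.pi
manip.move_pose(*wp(-2.05,o,.24))
manip.move_l(*wp(-2.05,o),rate=.12)
end=TH-2*np.pi+.45
if arc(-2.05,end,o):
    manip.move_l(*wp(end+.35,o),rate=.08)
    manip.move_l(*wp(end+.35,o,.26),rate=.2)
    p,q=wp(end+.35,o,.30); manip.move_l([p[0],p[1]-.0,.33],q,rate=.25)
    b=save("scene","s5.png"); print("t",manip.state()["time"])
    print([(r["bbox"],round(r["p"],2)) for r in manip.recognise("wheel_handle","scene")][:3])
    k=cal("scene")
    for h in (TH,TH+.1): print(h,proj("scene",[P[0]+R0*np.cos(h),P[1]+R0*np.sin(h),.171],k))
    o2=cv2.imread("pics/s2.png")[150:270,220:330]; n=b[150:270,220:330,::-1]
    cv2.imwrite("pics/v5.png",np.hstack([cv2.resize(i,None,fx=3.5,fy=3.5) for i in (o2,n)]))
```

```text
arc ok, max force 1.47 t 36.6083
t 38.2
[([260.1, 180.6, 6.7, 23.2], 0.77)]
1.52 [259.6867971 189.3505018]
1.62 [261.82246273 190.38088907]
```

View pics/v5.png

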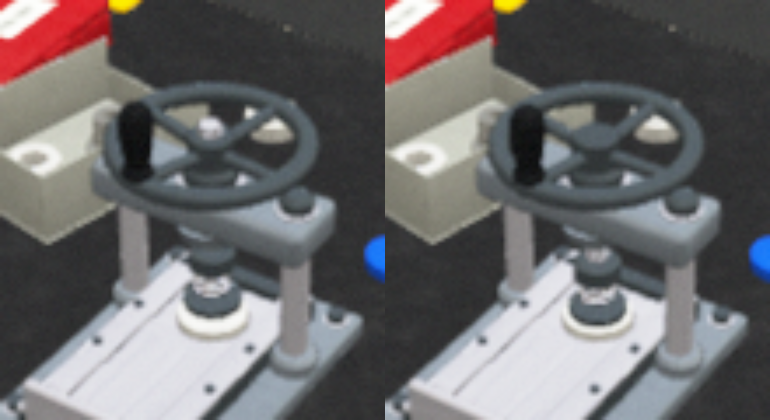

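The handle (now at 142,134 in the crop, was 137,130) is only about 1.5 px short of its start. The foot is down on the disc and the slide is home. I'll check the remaining error numerically before handing in.

Run:
```python
from h import *
s=[cv2.imread(f"pics/{f}.png",0) for f in("scene","s2","s5")]
def c(i):
    w=i[170:210,245:270]; n,l,st,ce=cv2.connectedComponentsWithStats((w<45).astype(np.uint8)); j=1+np.argmax(st[1:,4]); return ce[j]+[245,170],st[j,4]
for i in s: print(c(i))
k=cal("scene")
for h in np.arange(1.4,1.8,.05): print(round(h,2),proj("scene",[P[0]+R0*np.cos(h),P[1]+R0*np.sin(h),.171],k).round(2))
print(manip.state()["time"])
```

```text
(array([258.4180791 , 190.06214689]), np.int32(177))
(array([258.4180791 , 190.06214689]), np.int32(177))
(array([260.22527473, 190.97802198]), np.int32(182))
1.4 [257.42 187.97]
1.45 [258.32 188.56]
1.5 [259.29 189.13]
1.55 [260.3  189.67]
1.6 [261.38 190.18]
1.65 [262.5  190.67]
1.7 [263.68 191.12]
1.75 [264.9  191.54]
1.8 [266.16 191.92]
38.25
```

The handle is about 0.09 rad (4.7 mm) short of its start, well inside the 13 mm limit, and the gripper is clear, so I'm handing in.

Run:
```python
from h import *
print(manip.sign_off())
```

```text
the job is handed in; nothing more can be done
None
```

I handed the job in: the slide is home and the wheel has made one clockwise turn, with the handle measured about 5 mm short of its start (13 mm allowed). The foot looks down on the disc in the picture, but its force wasn't measured and no verdict came back.

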